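# Weigh the pyrite from behind the amethyst points

## Task

A customer wants the pyrite cube cluster weighed. First stand both tall amethyst points that block it on the felt side tray; then set the pyrite upright in the middle of the scale's round pan; only then stand each amethyst point back, centred, on the same black plinth it came from. Do not tip over any of the three, and leave the malachite and the stone ball in the display case where they are.

Things in the scene. Friction and masses are not known exactly. Their poses are not given: they have to be found in the camera images.
- hex_point_mid (a point): Six-sided purple amethyst point, standing: a hexagonal prism 36 mm across flats, 80 mm high, with a blunt pyramid above, 96 mm high in all, about 0.27 kg. This point is its centre, 48 mm above its underside. z up; two opposite flats face its +y and -y, the others lie at 60 degree steps. At the start it stands centred on one of the two plinths, either one.
- square_point_mid (a point): Four-sided purple amethyst point, standing: a square prism 32 mm wide and 76 mm high with a blunt pyramid above, 86 mm high in all, about 0.23 kg. The point is at its centre, 43 mm above its underside. Axes: z up, x and y square to its flats. At the start it stands centred on the other black plinth.
- pyrite_mid (a point): Brassy pyrite cube cluster on a black 38 mm square foot 12 mm high, low, standing on the case floor behind the amethysts; 52 mm high in all, about 0.24 kg. This point is 26 mm above its underside. z up. Its 34 mm main cube spans 12 to 46 mm above the underside; its +y and -y faces are clean for gripping, small cubes stick out 5 mm on its +x and -x faces and 6 mm on top.
- plinth_1: Black square plinth, 44 x 44 mm, 30 mm high, fixed on the case floor at the front left (+y of the case). Origin at the centre of its underside (its top is 30 mm above); one amethyst point stands on it at the start.
- plinth_2: The same plinth at the front right (-y of the case), 84 mm from the first, centre to centre; the other amethyst point stands on it at the start.
- case: Open-topped, open-fronted fixed display case: grey floor 170 (x) by 260 mm (y), 8 mm thick, origin at the centre of its underside, +x to its back. A clear back panel 4 mm thick at x = +83 mm reaches 98 mm above the origin, clear end walls at y = +/-128 mm reach 30 mm. Plinths at x = -47, y = +/-42 mm; pyrite near x = 0, y = 0.
- side_tray: Flat tray with a grey felt top and wooden edge, no rim, fixed: 200 mm (x) by 130 mm (y), 10 mm thick. Origin at the centre of its underside. It lies to the left or to the right of the case, the scale on the other side.
- scale_pan (a point): Centre of the top of the scale's round steel pan (116 mm across, top 35 mm above the table). The scale is a fixed grey box, 170 x 140 mm and 24 mm high, with a dark display; it does not sink under load. z up.
- malachite_mid (a point): Green knobbly malachite on a small black square foot 32 mm wide, 40 mm high in all, loose, towards the left rear of the case: leave it. The point is on its axis, 20 mm above its underside.
- ball_mid (a point): Grey polished stone ball, 32 mm across, on a round black foot, 41 mm high in all, loose, towards the right rear of the case: leave it. The point is on its axis, 20 mm above its underside.

How it is judged:
On the way, in this order (a step that is already met when the one before it is completed fails the run):
1. both amethyst points stand released on the side tray, the pyrite still in its place (x of hex_point_mid in the frame of side_tray between -0.085 and 0.085 m and y of hex_point_mid in the frame of side_tray between -0.052 and 0.052 m and z of hex_point_mid in the frame of side_tray below 0.063 m and angle between each of hex_point_mid, square_point_mid's own z axis and vertical below 0.1 rad and contact force between the fingers and hex_point below 0.1 N and linear speed of each of hex_point, square_point below 0.02 m/s and x of square_point_mid in the frame of side_tray between -0.085 and 0.085 m and y of square_point_mid in the frame of side_tray between -0.052 and 0.052 m and z of square_point_mid in the frame of side_tray below 0.058 m and contact force between the fingers and square_point below 0.1 N and distance of pyrite_mid from where it was at the start of the episode below 0.015 m), for 0.2 s.
2. the pyrite stands released in the middle of the scale's pan, both amethyst points still on the side tray (horizontal distance between pyrite_mid and scale_pan below 0.012 m and z of pyrite_mid in the frame of scale_pan between 0.021 and 0.031 m and angle between each of pyrite_mid, hex_point_mid, square_point_mid's own z axis and vertical below 0.1 rad and contact force between the fingers and pyrite below 0.1 N and linear speed of each of pyrite, hex_point, square_point below 0.02 m/s and x of hex_point_mid in the frame of side_tray between -0.085 and 0.085 m and y of hex_point_mid in the frame of side_tray between -0.052 and 0.052 m and z of hex_point_mid in the frame of side_tray below 0.063 m and contact force between the fingers and hex_point below 0.1 N and x of square_point_mid in the frame of side_tray between -0.085 and 0.085 m and y of square_point_mid in the frame of side_tray between -0.052 and 0.052 m and z of square_point_mid in the frame of side_tray below 0.058 m and contact force between the fingers and square_point below 0.1 N), for 0.2 s.
At the end, for the whole second after the job is handed in: Each amethyst point stands upright, released and at rest within 13 mm of where it stood at the start (centred on its own plinth); the pyrite stands upright, released and at rest on the scale's pan within 12 mm of its centre (distance of each of hex_point_mid, square_point_mid from where it was at the start of the episode below 0.013 m and angle between each of hex_point_mid, square_point_mid, pyrite_mid's own z axis and vertical below 0.1 rad and contact force between the fingers and hex_point below 0.1 N and linear speed of each of hex_point, square_point, pyrite below 0.02 m/s and contact force between the fingers and square_point below 0.1 N and horizontal distance between pyrite_mid and scale_pan below 0.012 m and z of pyrite_mid in the frame of scale_pan between 0.021 and 0.031 m and contact force between the fingers and pyrite below 0.1 N); the robot touches nothing.
It fails at once if the malachite or the stone ball is moved by more than 15 mm (distance of any of malachite_mid, ball_mid from where it was at the start of the episode above 0.015 m).
It fails at once if an amethyst point or the pyrite is tipped over (angle between any of hex_point_mid, square_point_mid, pyrite_mid's own z axis and vertical above 0.6 rad).
It also fails if it takes over 136 s, if anything falls off the work surface, if the arm or the gripper's body presses on something with over 40 N, if the wrist force passes 120 N, or if a joint passes its speed limit or range.

## Robot

A 7-joint arm with a two-finger parallel gripper is mounted at the origin on the work surface. World frame = base frame: x ahead of the robot, y to its left, z up, the work surface at z = 0. Lengths are in m, angles in rad, forces in N, time in s.
With the tool pointing down it reaches from about 0.4 to 0.875 m from the base axis. Payload 19.3 kg.
Tool frame: the origin (TCP) lies midway between the tips of the shut fingers; the grasp point (between the pads) lies 19 mm behind it; z points along the fingers, y is the line along which they close (so a half turn about z gives the same grasp; the last joint's range is limited). The gripper opens to 85 mm and grips with 20 to 120 N. Pads are 22 mm wide; open, the fingers measure 114 mm over their backs; the gripper's body (76 mm by 85 mm) begins 54 mm behind the grasp point. The pads swing forward as they close: fully open they stand 13 mm farther back than shut.
Start: joints at [1.188, 0.521, -0.036, 1.599, 0.021, 1.021, -0.113], TCP at [0.192, -0.595, 0.205] pointing down, gripper open.
Joint ranges: [-2.91, 2.91], [-0.3, 2.13], [-1.5, 1.42], [0.17, 2.43], [-1.26, 4.41], [0.16, 1.93], [-2.52, 2.52]. Speed limits (rad/s): [1.89, 1.89, 2.39, 2.39, 3.01, 3.01, 3.01].

## Interface

Orientations are given as a unit quaternion [w, x, y, z].
In Python, from station import robot gives the robot as it stands.
- The arm moves only by the shell command python3 -m jog 'ROWS' [FORCE]. ROWS is JSON, a list of rows, each an object with "dr": the turn, a rotation vector about the tool's x, y, z in units of 45 degrees (1.0 is 45 degrees), a list of three; "travel": the shift along the tool's x, y, z in units of 60 cm (1.0 is 60 cm), a list of three; "claw": the finger opening in mm, from 0 to 85.4. A call has exactly 5 rows; each row is the pose to reach, as a shift and turn from the pose commanded when the call began, along the tool's axes at that moment; what a row does not reach only later rows make up. A row lasts 1/10 s, in which the tool goes at most 50 mm and 8.59 degrees, less where a joint would pass 70% of its speed; a pose out of reach is approached as far as the arm can. A call with a number of a shift or a turn outside -1 to 1 is refused whole. A call with a gripper value outside its range is refused whole. The fingers move at their own pace and stop on an object; FORCE is the grip in N (left out, the last holds). Time passes only in rows, so rows that repeat a pose let the fingers close, or fill a call up. It gives the time, the measured TCP pose, the force, the opening and the grip force at its end, in the units of the state.
- robot.observe(): the state, without advancing time (a new reading comes with each control period).
- robot.capture(name): name is "scene" or "top"; returns a dict with "frame" (400x640x3 uint8, blue, green, red), "range_z" (400x640 float32, m along the optical axis (not along the pixel's ray), 0 where there is no reading), "fx", "fy", "cx", "cy" (pixels), "R" (3x3) and "t" (3): a world point X has camera coordinates R X + t. Camera axes: x right, y down, z forward; pixel columns grow to the right and rows downward; lengths in m; the calibration is good to about 2 mm. A picture is of the moment at which its call begins.
- robot.finish_job(): hands the job in; it is judged then, once.
The state is a dict: "time_s": time; "q": joint angles; "qd": joint speeds; "effort": joint torques, N m; "tcp_pos": TCP position; "orientation": TCP orientation; "wrist_force": force on the tool from outside, world axes, zero at the start; "moment": the same for the moment, N m; "finger_gap": finger opening in m; "finger_force": force on a finger pad.
Only numpy, scipy, OpenCV 4.12 (cv2) and the standard library are available. Lean on these libraries where they do the work, as an engineer would, in place of code of your own. Each camera call takes 0.05 s, during which the arm holds its last target. There are 200 camera calls.

## Working session

There is one attempt and no reset: what is moved stays moved. The work goes in short steps, Python scripts to look and compute and a shell command to move; the robot and the scene stay as the last step left them, time stands still between calls to the robot, and variables do not carry over. Pictures are saved under pics/ and viewed, at most 14 in all, crops included, and the job is handed in when it is done.

```bash
mkdir -p pics; ls
python3 - <<'E'
from station import robot
import cv2,numpy as np
print(robot.observe())
for n in("scene","top"):
    c=robot.capture(n); cv2.imwrite(f"pics/{n}0.png",c["frame"]); np.savez(f"pics/{n}0.npz",**c)
    R,t=np.array(c["R"]),np.array(c["t"]); print(n,c["fx"],c["cx"],c["cy"],(-R.T@t).round(3),R.round(2).tolist())
E
```

```text
pics
{'time_s': 0.0, 'q': array([ 1.18782924,  0.52202381, -0.03632921,  1.60001002,  0.02119702,
        1.02111104, -0.11276894]), 'qd': array([-1.42403745e-03,  6.28750038e-04,  3.65828680e-04,  3.62950640e-04,
        1.80775304e-05, -9.81567107e-06,  4.79016450e-04]), 'effort': array([-3.73615912e-04, -9.27118492e+01,  1.97969556e+00, -3.69931591e+01,
        1.78156426e-02,  8.20640184e-03,  3.43261991e-05]), 'tcp_pos': array([ 0.19215543, -0.59433123,  0.20411891]), 'orientation': array([-5.68867346e-04,  9.87795180e-01,  1.55757320e-01, -1.30539738e-04]), 'wrist_force': array([-1.20770507,  0.72084396, -0.61472953]), 'moment': array([-0.00952826, -0.0036673 , -0.00620218]), 'finger_force': 0.0, 'finger_gap': 0.08546042707394302}
scene 514.3164349879103 320.40945648634647 200.87726092126292 [0.944 0.645 0.784] [[-0.84, 0.54, -0.0], [0.37, 0.58, -0.72], [-0.39, -0.61, -0.69]]
top 429.80263942989103 317.25267738639945 196.60959700594677 [0.463 0.012 1.122] [[-0.01, -1.0, 0.02], [-1.0, 0.01, -0.08], [0.08, -0.02, -1.0]]
```

View pics/scene0.png

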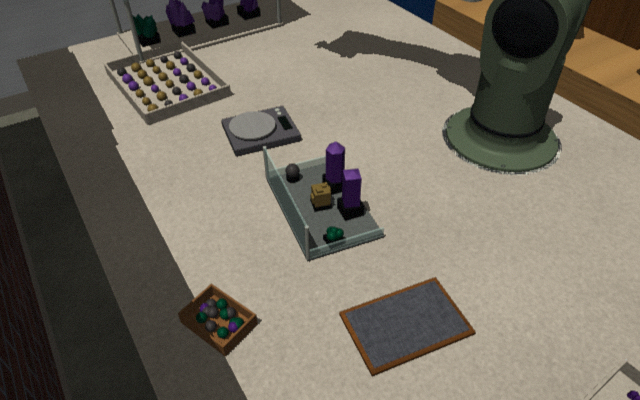

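View pics/top0.png

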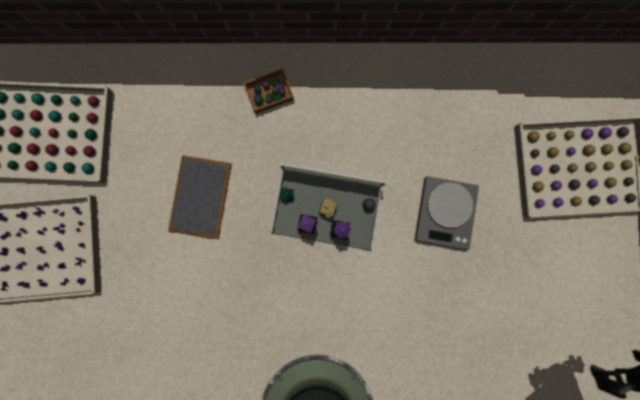

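The scene view shows the hex point at (335,165) and the square at (351,190), with the pyrite behind at (320,196). In the top view the square is on the left plinth (308,224), the hex on the right (341,230) and the pyrite at (328,208). The tray is at (200,197), the scale pan at (450,204), the malachite at (287,194) and the ball at (369,205).

```bash
cat > h.py <<'E'
import numpy as np,cv2
def cloud(c):
    Z=c["range_z"].astype(float); v,u=np.mgrid[:400,:640]
    P=np.stack([(u-c["cx"])/c["fx"]*Z,(v-c["cy"])/c["fy"]*Z,Z],-1)
    W=(P-c["t"])@c["R"]; W[Z==0]=np.nan; return W
def ray(c,uv,z):
    uv=np.atleast_2d(uv).astype(float)
    d=np.c_[(uv[:,0]-c["cx"])/c["fx"],(uv[:,1]-c["cy"])/c["fy"],np.ones(len(uv))]@c["R"]
    o=-c["R"].T@c["t"]; return o+d*((z-o[2])/d[:,2])[:,None]
E
python3 - <<'E'
from h import *
for n in("top","scene"):
    c=np.load(f"pics/{n}0.npz"); W=cloud(c); hsv=cv2.cvtColor(c["frame"],cv2.COLOR_BGR2HSV); H,S,V=[hsv[...,i].astype(int) for i in range(3)]
    inb=(W[...,0]>.42)&(W[...,0]<.75)&(abs(W[...,1])<.2)
    table=(W[...,0]>.35)&(abs(W[...,1])<.3)&(W[...,0]<.4); print(n,"table z",np.nanmedian(W[...,2][table]))
    masks=dict(purple=(H>120)&(H<160)&(S>80),brass=(H>12)&(H<32)&(S>90)&(V>50),green=(H>60)&(H<95)&(S>110))
    for k,m in masks.items():
        m=(m&inb&(W[...,2]>.015)).astype(np.uint8); N,L,st,ce=cv2.connectedComponentsWithStats(m)
        for i in range(1,N):
            if st[i,4]<15: continue
            P=W[L==i]; zm=np.percentile(P[:,2],98); T=P[P[:,2]>zm-.02]
            print(n,k,st[i],"zmax",zm.round(3),"top mean",T.mean(0).round(4),"bbox",T.min(0).round(3),T.max(0).round(3))
    # tray
    if n=="top":
        roi=np.zeros((400,640),bool); roi[140:250,150:250]=1
        m=(roi&(V<130)).astype(np.uint8); cs,_=cv2.findContours(m,0,1); k=max(cs,key=cv2.contourArea)
        B=ray(c,cv2.boxPoints(cv2.minAreaRect(k)),.01); print("tray",B.mean(0).round(4),B.round(3).tolist(),[np.linalg.norm(B[i]-B[i-1]).round(3) for i in range(4)])
        roi[:]=0; roi[165:260,405:490]=1
        pan=(roi&(W[...,2]>.030)&(S<60)&(V>85)).astype(np.uint8)
        cs,_=cv2.findContours(pan,0,1); k=max(cs,key=cv2.contourArea); e=cv2.fitEllipse(k); print("pan",e,ray(c,e[0],.035).round(4),cv2.contourArea(k))
        print("scale z",np.nanmedian(W[198:212,440:460,2]), "ball",W[203:208,367:372].reshape(-1,3).mean(0))
E
```

```text
top table z 0.0009885777540279029
top purple [299 215  17  18 224] zmax 0.125 top mean [0.4767 0.0209 0.1187] bbox [0.456 0.002 0.112] [0.496 0.039 0.127]
top purple [332 222  18  17 237] zmax 0.135 top mean [ 0.4618 -0.06    0.1256] bbox [ 0.444 -0.077  0.116] [ 0.479 -0.042  0.137]
top brass [320 199  16  18 212] zmax 0.063 top mean [ 0.5158 -0.0313  0.0552] bbox [ 0.495 -0.049  0.043] [ 0.538 -0.012  0.066]
top green [281 188  12  13 111] zmax 0.05 top mean [0.5509 0.0732 0.0428] bbox [0.537 0.058 0.034] [0.567 0.086 0.05 ]
tray [0.5482 0.2977 0.01  ] [[0.46, 0.379, 0.01], [0.66, 0.349, 0.01], [0.637, 0.215, 0.01], [0.436, 0.248, 0.01]] [np.float64(0.134), np.float64(0.203), np.float64(0.136), np.float64(0.203)]
pan ((450.13995361328125, 204.56163024902344), (44.13893127441406, 44.97926330566406), 135.9958953857422) [[ 0.5224 -0.3435  0.035 ]] 1555.5
scale z 0.03585891059631177 ball [nan nan nan]
scene table z 0.002597251305925124
scene purple [ 324  142   37   67 1359] zmax 0.131 top mean [ 0.4739 -0.0166  0.1214] bbox [ 0.448 -0.072  0.111] [0.498 0.041 0.137]
scene brass [311 182  20  25 399] zmax 0.064 top mean [ 0.5196 -0.0273  0.055 ] bbox [ 0.494 -0.053  0.044] [ 0.541 -0.008  0.065]
scene green [326 227  17  15 189] zmax 0.05 top mean [0.5565 0.0784 0.042 ] bbox [0.541 0.059 0.03 ] [0.571 0.088 0.051]
```

Run:
```python
import cv2
a=cv2.imread("pics/top0.png")[160:255,265:395]; b=cv2.imread("pics/scene0.png")[130:260,250:390]
a=cv2.convertScaleAbs(cv2.resize(a,(390*2,570),interpolation=2),alpha=1.6); cv2.imwrite("pics/topc.png",a)
cv2.imwrite("pics/scenec.png",cv2.convertScaleAbs(cv2.resize(b,(630,585),interpolation=2),alpha=1.6))
```

```text
(no output)
```

View pics/topc.png

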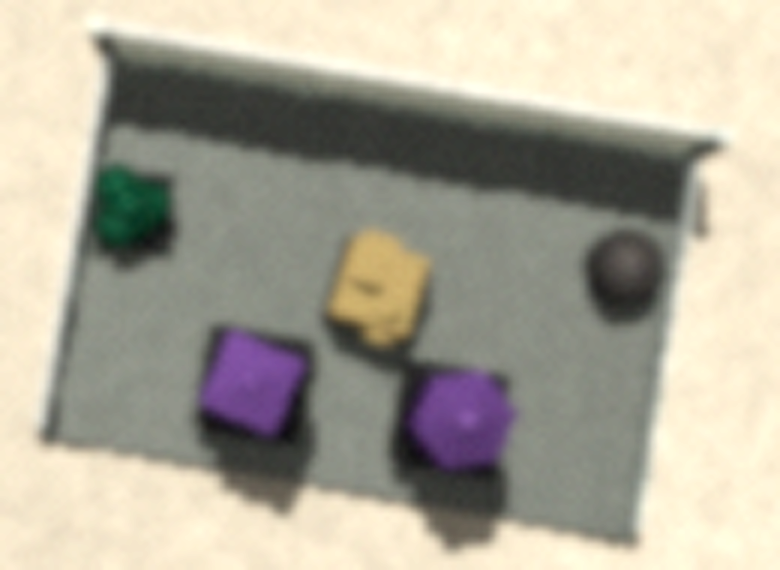

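View pics/scenec.png

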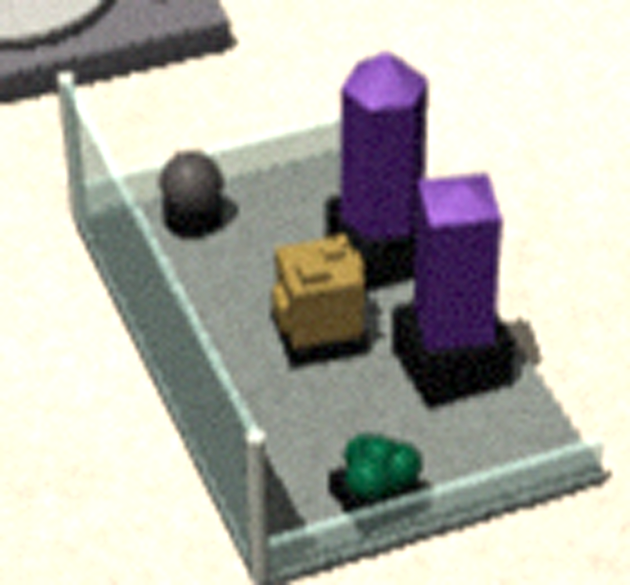

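The crops confirm the layout. The square is turned about -25°, the pyrite about -17° (small cubes on its front and back faces), and the case about -10°. Next I measure the yaws and cross-check the positions.

Run:
```python
from h import *
c=np.load("pics/top0.npz"); hsv=cv2.cvtColor(c["frame"],cv2.COLOR_BGR2HSV).astype(int)
H,S,V=hsv[...,0],hsv[...,1],hsv[...,2]
P=(H>120)&(H<160)&(S>80); Br=(H>12)&(H<32)&(S>90)&(V>50)
def box(m,x,y,w,h):
    k=np.zeros((400,640),bool); k[y:y+h,x:x+w]=1; return cv2.findNonZero((m&k).astype(np.uint8))[:,0]
for n,q,z in(("sq",box(P,297,213,21,22),.114),("hex",box(P,330,220,22,21),.118),("pyr",box(Br,318,197,20,22),.054)):
    X=ray(c,q,z)[:,:2]; print(n,"mid of extents",((X.max(0)+X.min(0))/2).round(4),"mean",X.mean(0).round(4))
    a=np.arange(0,180,10); print([(int(d),round(1000*np.ptp(X@[np.cos(np.radians(d)),np.sin(np.radians(d))]))) for d in a])
    r=cv2.minAreaRect((X*1000).astype(np.float32)); print("rect",np.round(r[0],1),np.round(r[1],1),round(r[2],1))
s=np.load("pics/scene0.npz")
print("hex apex scene",ray(s,[335.1,142.2],.134),"top",ray(c,[265+468/6,160+418/6],.134))
# scene: square top-prism rim corners and base
cr=lambda p:np.array(p)/4.5+[250,130]
print("sq rim",ray(s,cr([[420,180],[488,176],[500,222],[428,230]]),.114).round(4).tolist())
print("hex rim",ray(s,cr([[342,90],[378,110],[424,97]]),.118).round(4).tolist())
# case floor corners, top crop
ct=lambda p:np.array(p)/6+[265,160]
print("case front corners",ray(c,ct([[47,437],[635,542]]),.008).round(4).tolist(),"pyr scene foot corner",ray(s,cr([[297,362],[370,350]]),.008).round(4).tolist())
print("pyr scene top",ray(s,cr([[277,250],[292,292],[362,282]]),.054).round(4).tolist())
```

```text
sq mid of extents [0.4762 0.0203] mean [0.4757 0.0209]
[(0, 40), (10, 42), (20, 44), (30, 44), (40, 42), (50, 41), (60, 39), (70, 36), (80, 37), (90, 38), (100, 41), (110, 42), (120, 43), (130, 42), (140, 41), (150, 38), (160, 36), (170, 38)]
rect [475.3  21. ] [35.5 35.4] 71.2
hex mid of extents [ 0.4604 -0.0577] mean [ 0.4612 -0.058 ]
[(0, 37), (10, 39), (20, 40), (30, 41), (40, 41), (50, 41), (60, 39), (70, 38), (80, 39), (90, 40), (100, 40), (110, 41), (120, 41), (130, 42), (140, 41), (150, 40), (160, 39), (170, 39)]
rect [460.4 -57.7] [39.7 37.2] 89.5
pyr mid of extents [ 0.5151 -0.0304] mean [ 0.5153 -0.0309]
[(0, 45), (10, 46), (20, 46), (30, 45), (40, 43), (50, 41), (60, 38), (70, 36), (80, 36), (90, 38), (100, 41), (110, 43), (120, 44), (130, 43), (140, 41), (150, 41), (160, 43), (170, 45)]
rect [514.8 -30.9] [36.7 41.2] 63.0
hex apex scene [[ 0.46054904 -0.06357637  0.134     ]] top [[ 0.46111774 -0.06227276  0.134     ]]
sq rim [[0.4827, 0.0002, 0.114], [0.4555, 0.0144, 0.114], [0.4692, 0.0426, 0.114], [0.4988, 0.03, 0.114]]
hex rim [[0.4795, -0.069, 0.118], [0.4737, -0.0475, 0.118], [0.4504, -0.044, 0.118]]
case front corners [[0.4542, 0.1094, 0.008], [0.4072, -0.143, 0.008]] pyr scene foot corner [[0.5344, -0.0228, 0.008], [0.5007, -0.0108, 0.008]]
pyr scene top [[0.5268, -0.0518, 0.054], [0.5362, -0.0234, 0.054], [0.5053, -0.0116, 0.054]]
```

```bash
cat >> h.py <<'E'
def go(x,y,z,ydeg=72):
    from station import robot
    o=robot.observe(); w,a,b,d=o["orientation"]
    from scipy.spatial.transform import Rotation as Ro
    R=Ro.from_quat([a,b,d,w]); p=o["tcp_pos"]
    D=R.as_matrix().T@(np.array([x,y,z])-p)
    T=Ro.from_matrix(np.array([[np.cos(np.radians(ydeg+90)),np.cos(np.radians(ydeg)),0],[np.sin(np.radians(ydeg+90)),np.sin(np.radians(ydeg)),0],[0,0,-1]]))
    print("t",round(o["time_s"],2),"tcp",p.round(4),"gap",round(o["finger_gap"],4),"F",round(float(o["finger_force"]),1),"wf",o["wrist_force"].round(1),"q",o["q"].round(2))
    print("dist mm",round(1000*np.linalg.norm(D)),"travel",(D/.6).round(4),"dr",((R.inv()*T).as_rotvec()/(np.pi/4)).round(3))
E
A='{"dr":[0,0,-0.9],"travel":[0,0,-0.04],"claw":85}'
python3 -m jog '[{"dr":[0,0,-0.9],"travel":[0,0,-0.07],"claw":85},{"dr":[0,0,-0.9],"travel":[0,0,-0.07],"claw":85},{"dr":[0,0,-0.9],"travel":[0,0,-0.07],"claw":85},{"dr":[0,0,-0.9],"travel":[0,0,-0.07],"claw":85},{"dr":[0,0,-0.9],"travel":[0,0,-0.07],"claw":85}]' 40
python3 -m jog '[{"dr":[0,0,-0.9],"travel":[0,0,0],"claw":85},{"dr":[0,0,-0.9],"travel":[0,0,0],"claw":85},{"dr":[0,0,-0.9],"travel":[0,0,0],"claw":85},{"dr":[0,0,-0.9],"travel":[0,0,0],"claw":85},{"dr":[0,0,-0.9],"travel":[0,0,0],"claw":85}]'
python3 -m jog '[{"dr":[0,0,-0.9],"travel":[0,0,0],"claw":85},{"dr":[0,0,-0.9],"travel":[0,0,0],"claw":85},{"dr":[0,0,-0.9],"travel":[0,0,0],"claw":85},{"dr":[0,0,-0.9],"travel":[0,0,0],"claw":85},{"dr":[0,0,-0.9],"travel":[0,0,0],"claw":85}]'
python3 -m jog '[{"dr":[0,0,-0.5],"travel":[0,0,0],"claw":85},{"dr":[0,0,-0.5],"travel":[0,0,0],"claw":85},{"dr":[0,0,-0.5],"travel":[0,0,0],"claw":85},{"dr":[0,0,-0.5],"travel":[0,0,0],"claw":85},{"dr":[0,0,-0.5],"travel":[0,0,0],"claw":85}]'
python3 -c "from h import *;go(.476,.0195,.22)"
```

```text
time_s: 0.6
tcp_pos: [0.1921, -0.5945, 0.2464]
orientation: [-0.0, 0.871, 0.491, 0.0]
wrist_force: [-0.1, 0.3, 0.2]
finger_gap: 0.0848
finger_force: 0.0
time_s: 1.1
tcp_pos: [0.1921, -0.5945, 0.2463]
orientation: [-0.0, 0.648, 0.762, 0.0]
wrist_force: [-0.1, 0.3, 0.9]
finger_gap: 0.0849
finger_force: 0.0
time_s: 1.6
tcp_pos: [0.1921, -0.5945, 0.2463]
orientation: [-0.0, 0.344, 0.939, 0.0]
wrist_force: [0.4, 0.1, 0.4]
finger_gap: 0.0851
finger_force: 0.0
time_s: 2.1
tcp_pos: [0.1921, -0.5946, 0.2464]
orientation: [-0.0, 0.159, 0.987, 0.0]
wrist_force: [-0.0, -0.5, -0.4]
finger_gap: 0.0855
finger_force: 0.0
t 2.1 tcp [ 0.1921 -0.5946  0.2464] gap 0.0855 F 0.0 wf [-0.  -0.5 -0.4] q [ 1.56  0.54 -0.61  1.53  0.32  1.17  2.15]
dist mm 677 travel [-0.1285  1.1202  0.0446] dr [ 0.001 -0.    -0.006]
```

```bash
python3 -m jog '[{"dr":[0,0,0],"travel":[-0.01,0.075,0],"claw":70},{"dr":[0,0,0],"travel":[-0.02,0.15,0],"claw":70},{"dr":[0,0,0],"travel":[-0.03,0.225,0],"claw":70},{"dr":[0,0,0],"travel":[-0.04,0.3,0],"claw":70},{"dr":[0,0,0],"travel":[-0.043,0.37,0],"claw":70}]'
python3 -m jog '[{"dr":[0,0,0],"travel":[-0.01,0.075,0],"claw":70},{"dr":[0,0,0],"travel":[-0.02,0.15,0],"claw":70},{"dr":[0,0,0],"travel":[-0.03,0.225,0],"claw":70},{"dr":[0,0,0],"travel":[-0.04,0.3,0],"claw":70},{"dr":[0,0,0],"travel":[-0.043,0.37,0],"claw":70}]' >/dev/null
python3 -c "from h import *;go(.476,.0195,.22)"
```

```text
time_s: 2.6
tcp_pos: [0.2866, -0.3897, 0.2468]
orientation: [0.0, 0.158, 0.987, -0.0]
wrist_force: [1.4, 0.1, 0.1]
finger_gap: 0.0701
finger_force: 0.0
t 3.1 tcp [ 0.3799 -0.1867  0.247 ] gap 0.0699 F 0.0 wf [ 0.9 -1.   0.2] q [ 1.06  0.22 -0.85  2.01  0.2   0.99  1.37]
dist mm 229 travel [-0.0445  0.3766  0.0449] dr [-0.     0.001 -0.005]
```

```bash
python3 -m jog '[{"dr":[0,0,0],"travel":[-0.01,0.075,0],"claw":64},{"dr":[0,0,0],"travel":[-0.02,0.15,0],"claw":64},{"dr":[0,0,0],"travel":[-0.03,0.225,0],"claw":64},{"dr":[0,0,0],"travel":[-0.04,0.3,0],"claw":64},{"dr":[0,0,0],"travel":[-0.0445,0.3766,0.04],"claw":64}]'
python3 -m jog '[{"dr":[0,0,0],"travel":[0,0,0],"claw":64},{"dr":[0,0,0],"travel":[0,0,0],"claw":64},{"dr":[0,0,0],"travel":[0,0,0],"claw":64},{"dr":[0,0,0],"travel":[0,0,0],"claw":64},{"dr":[0,0,0],"travel":[0,0,0],"claw":64}]' >/dev/null
python3 -c "from h import *;go(.476,.0195,.072)"
```

```text
time_s: 3.6
tcp_pos: [0.4761, 0.0181, 0.2251]
orientation: [0.002, 0.159, 0.987, 0.0]
wrist_force: [1.0, -1.2, -0.3]
finger_gap: 0.0639
finger_force: 0.0
t 4.1 tcp [0.4741 0.0152 0.2239] gap 0.0638 F 0.0 wf [ 0.4  0.7 -0.5] q [ 0.56  0.37 -0.9   1.93  0.34  1.01  0.76]
dist mm 152 travel [-0.0006  0.008   0.2532] dr [-0.     0.001 -0.005]
```

```bash
python3 -m jog '[{"dr":[0,0,0],"travel":[-0.0006,0.008,0.03],"claw":64},{"dr":[0,0,0],"travel":[-0.0006,0.008,0.08],"claw":64},{"dr":[0,0,0],"travel":[-0.0006,0.008,0.12],"claw":64},{"dr":[0,0,0],"travel":[-0.0006,0.008,0.12],"claw":64},{"dr":[0,0,0],"travel":[-0.0006,0.008,0.12],"claw":64}]'
python3 - <<'E'
from h import *
from station import robot
for n in("top","scene"):
    c=robot.capture(n); f=c["frame"]; f=f[150:260,255:405] if n=="top" else f[60:260,240:440]
    cv2.imwrite(f"pics/{n}1.png",cv2.convertScaleAbs(cv2.resize(f,None,fx=2.6,fy=2.6,interpolation=2),alpha=1.5))
a,b=[cv2.imread(f"pics/{n}1.png") for n in("top","scene")]
h=max(a.shape[0],b.shape[0]); k=np.zeros((h,800,3),np.uint8); k[:a.shape[0],:a.shape[1]]=a; w=min(b.shape[1],800-a.shape[1]); k[:b.shape[0],a.shape[1]:a.shape[1]+w]=b[:,:w]; cv2.imwrite("pics/both1.png",k)
go(.476,.0195,.072)
E
```

```text
time_s: 4.6
tcp_pos: [0.476, 0.0206, 0.1523]
orientation: [0.0, 0.157, 0.988, 0.0]
wrist_force: [0.1, 1.3, 1.1]
finger_gap: 0.0641
finger_force: 0.0
t 4.7 tcp [0.4765 0.0206 0.1529] gap 0.064 F 0.0 wf [-0.8  0.8 -0.5] q [ 0.48  0.47 -0.84  2.    0.46  0.86  0.64]
dist mm 81 travel [ 0.0005 -0.0022  0.1348] dr [ 0.001  0.002 -0.003]
```

View pics/both1.png

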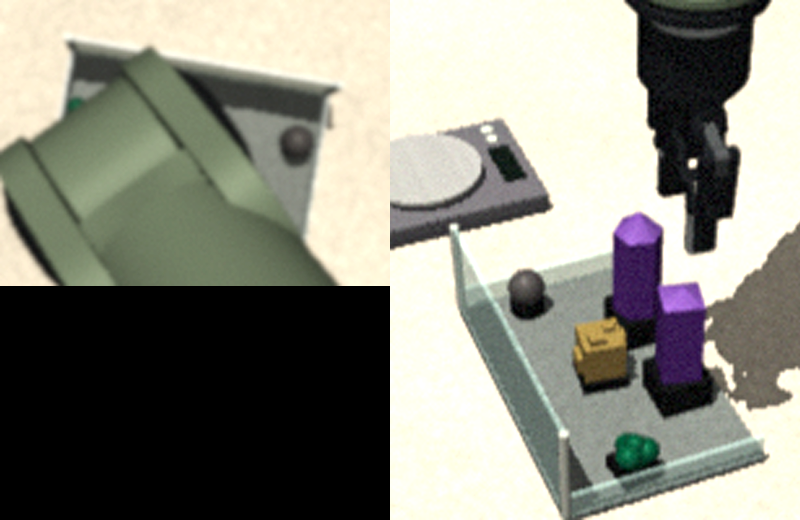

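The scene crop shows the two fingertips at (672,190) and (700,250). They straddle the square point's apex at (683,285), so the descent is lined up.

```bash
python3 -m jog '[{"dr":[0,0,0],"travel":[0,-0.001,0.04],"claw":64},{"dr":[0,0,0],"travel":[0,-0.001,0.08],"claw":64},{"dr":[0,0,0],"travel":[0,-0.001,0.11],"claw":64},{"dr":[0,0,0],"travel":[0,-0.001,0.133],"claw":64},{"dr":[0,0,0],"travel":[0,-0.001,0.133],"claw":64}]' 40
python3 -c "from h import *;go(.476,.0195,.072)"
python3 -m jog '[{"dr":[0,0,0],"travel":[0,0,0],"claw":50},{"dr":[0,0,0],"travel":[0,0,0],"claw":44},{"dr":[0,0,0],"travel":[0,0,0],"claw":38},{"dr":[0,0,0],"travel":[0,0,0],"claw":34},{"dr":[0,0,0],"travel":[0,0,0],"claw":20}]' 40
python3 -m jog '[{"dr":[0,0,0],"travel":[0,0,0],"claw":20},{"dr":[0,0,0],"travel":[0,0,0],"claw":20},{"dr":[0,0,0],"travel":[0,0,0],"claw":20},{"dr":[0,0,0],"travel":[0,0,0],"claw":20},{"dr":[0,0,0],"travel":[0,0,0],"claw":20}]' 
python3 -c "from h import *;go(.476,.0195,.22)"
```

```text
time_s: 5.2
tcp_pos: [0.4755, 0.0201, 0.0713]
orientation: [-0.0, 0.157, 0.988, -0.0]
wrist_force: [-0.2, 0.3, -0.1]
finger_gap: 0.0641
finger_force: 0.0
t 5.2 tcp [0.4755 0.0201 0.0713] gap 0.0641 F 0.0 wf [-0.2  0.3 -0.1] q [ 0.39  0.59 -0.73  2.07  0.61  0.71  0.51]
dist mm 1 travel [-0.0011 -0.0007 -0.0011] dr [-0.    -0.001 -0.002]
time_s: 5.7
tcp_pos: [0.4764, 0.0205, 0.0725]
orientation: [0.001, 0.157, 0.988, 0.0]
wrist_force: [-0.7, 0.4, 10.5]
finger_gap: 0.0317
finger_force: 37.2
time_s: 6.2
tcp_pos: [0.4763, 0.0205, 0.0725]
orientation: [0.001, 0.157, 0.988, 0.0]
wrist_force: [-0.4, 1.4, 10.9]
finger_gap: 0.0321
finger_force: 37.3
t 6.2 tcp [0.4763 0.0205 0.0725] gap 0.0321 F 37.3 wf [-0.4  1.4 10.9] q [ 0.39  0.59 -0.73  2.07  0.61  0.71  0.51]
dist mm 148 travel [-0.0003 -0.0015 -0.2459] dr [ 0.001  0.002 -0.002]
```

```bash
python3 -m jog '[{"dr":[0,0,0],"travel":[0,0,-0.02],"claw":20},{"dr":[0,0,0],"travel":[0,0,-0.07],"claw":20},{"dr":[0,0,0],"travel":[0,0,-0.13],"claw":20},{"dr":[0,0,0],"travel":[0,0,-0.19],"claw":20},{"dr":[0,0,0],"travel":[0,0,-0.246],"claw":20}]' 40
python3 -c "from h import *;go(.59,.291,.22)"
```

```text
time_s: 6.7
tcp_pos: [0.4752, 0.0204, 0.2216]
orientation: [-0.0, 0.157, 0.988, 0.0]
wrist_force: [0.0, 0.1, -2.2]
finger_gap: 0.0319
finger_force: 39.0
t 6.7 tcp [0.4752 0.0204 0.2216] gap 0.0319 F 39.0 wf [ 0.   0.1 -2.2] q [ 0.55  0.38 -0.91  1.93  0.35  1.    0.74]
dist mm 294 travel [-0.0423  0.4881  0.0027] dr [ 0.    -0.    -0.001]
```

Lifted, with the load felt on the wrist. Next I carry it to the tray at a gentle speed.

```bash
python3 -m jog '[{"dr":[0,0,0],"travel":[-0.003,0.03,0],"claw":20},{"dr":[0,0,0],"travel":[-0.007,0.08,0],"claw":20},{"dr":[0,0,0],"travel":[-0.012,0.13,0],"claw":20},{"dr":[0,0,0],"travel":[-0.016,0.18,0],"claw":20},{"dr":[0,0,0],"travel":[-0.02,0.23,0],"claw":20}]' >/dev/null
python3 -m jog '[{"dr":[0,0,0],"travel":[-0.005,0.06,0],"claw":20},{"dr":[0,0,0],"travel":[-0.01,0.12,0],"claw":20},{"dr":[0,0,0],"travel":[-0.016,0.18,0],"claw":20},{"dr":[0,0,0],"travel":[-0.02,0.23,0],"claw":20},{"dr":[0,0,0],"travel":[-0.022,0.258,0],"claw":20}]' >/dev/null
python3 -m jog '[{"dr":[0,0,0],"travel":[0,0,0.05],"claw":20},{"dr":[0,0,0],"travel":[0,0,0.11],"claw":20},{"dr":[0,0,0],"travel":[0,0,0.17],"claw":20},{"dr":[0,0,0],"travel":[0,0,0.21],"claw":20},{"dr":[0,0,0],"travel":[0,0,0.21],"claw":20}]'
python3 -c "from h import *;go(.59,.291,.0455)"
```

```text
time_s: 8.2
tcp_pos: [0.5889, 0.2895, 0.0909]
orientation: [-0.002, 0.157, 0.988, -0.001]
wrist_force: [0.4, -0.8, -2.5]
finger_gap: 0.0317
finger_force: 39.0
t 8.2 tcp [0.5889 0.2895 0.0909] gap 0.0317 F 39.0 wf [ 0.4 -0.8 -2.5] q [-0.09  0.81 -0.75  1.57  0.61  1.02  0.24]
dist mm 45 travel [-0.0012  0.0032  0.0756] dr [-0.004 -0.005 -0.001]
```

```bash
python3 -m jog '[{"dr":[0,0,0],"travel":[0,0,0.03],"claw":20},{"dr":[0,0,0],"travel":[0,0,0.05],"claw":20},{"dr":[0,0,0],"travel":[0,0,0.065],"claw":20},{"dr":[0,0,0],"travel":[0,0,0.076],"claw":20},{"dr":[0,0,0],"travel":[0,0,0.076],"claw":20}]'
python3 -c "from h import *;go(.59,.291,.0445)"
```

```text
time_s: 8.7
tcp_pos: [0.5902, 0.2906, 0.0471]
orientation: [-0.0, 0.157, 0.988, -0.0]
wrist_force: [0.4, -0.6, -1.9]
finger_gap: 0.0317
finger_force: 39.0
t 8.7 tcp [0.5902 0.2906 0.0471] gap 0.0317 F 39.0 wf [ 0.4 -0.6 -1.9] q [-0.11  0.86 -0.72  1.59  0.66  0.95  0.21]
dist mm 3 travel [0.0006 0.0006 0.0044] dr [-0.001 -0.001 -0.002]
```

```bash
python3 -m jog '[{"dr":[0,0,0],"travel":[0,0,0.002],"claw":20},{"dr":[0,0,0],"travel":[0,0,0.003],"claw":20},{"dr":[0,0,0],"travel":[0,0,0.003],"claw":20},{"dr":[0,0,0],"travel":[0,0,0.003],"claw":20},{"dr":[0,0,0],"travel":[0,0,0.003],"claw":20}]'
```

```text
time_s: 9.2
tcp_pos: [0.5906, 0.2908, 0.0462]
orientation: [0.0, 0.157, 0.988, 0.0]
wrist_force: [-0.7, -1.2, -2.0]
finger_gap: 0.0319
finger_force: 39.0
```

```bash
python3 -m jog '[{"dr":[0,0,0],"travel":[0,0,0.001],"claw":20},{"dr":[0,0,0],"travel":[0,0,0.002],"claw":20},{"dr":[0,0,0],"travel":[0,0,0.003],"claw":20},{"dr":[0,0,0],"travel":[0,0,0.003],"claw":20},{"dr":[0,0,0],"travel":[0,0,0.003],"claw":20}]'
```

```text
time_s: 9.7
tcp_pos: [0.5908, 0.2909, 0.0446]
orientation: [0.0, 0.157, 0.988, 0.0]
wrist_force: [-1.0, -0.9, 5.6]
finger_gap: 0.0319
finger_force: 39.7
```

Contact at TCP z = 0.0446, as predicted. I release slowly, then lift.

```bash
python3 -m jog '[{"dr":[0,0,0],"travel":[0,0,0],"claw":34},{"dr":[0,0,0],"travel":[0,0,0],"claw":38},{"dr":[0,0,0],"travel":[0,0,0],"claw":46},{"dr":[0,0,0],"travel":[0,0,0],"claw":58},{"dr":[0,0,0],"travel":[0,0,0],"claw":64}]'
python3 -m jog '[{"dr":[0,0,0],"travel":[0,0,-0.02],"claw":64},{"dr":[0,0,0],"travel":[0,0,-0.08],"claw":64},{"dr":[0,0,0],"travel":[0,0,-0.15],"claw":64},{"dr":[0,0,0],"travel":[0,0,-0.22],"claw":64},{"dr":[0,0,0],"travel":[0,0,-0.26],"claw":64}]'
python3 -m jog '[{"dr":[0,0,0],"travel":[0,0,-0.03],"claw":64},{"dr":[0,0,0],"travel":[0,0,-0.03],"claw":64},{"dr":[0,0,0],"travel":[0,0,-0.03],"claw":64},{"dr":[0,0,0],"travel":[0,0,-0.03],"claw":64},{"dr":[0,0,0],"travel":[0,0,-0.03],"claw":64}]' >/dev/null
python3 - <<'E'
from h import *
from station import robot
go(.461,-.0615,.22,76)
c=robot.capture("scene"); cv2.imwrite("pics/s2.png",c["frame"])
E
```

```text
time_s: 10.2
tcp_pos: [0.5905, 0.2907, 0.0441]
orientation: [-0.0, 0.157, 0.988, -0.0]
wrist_force: [-0.3, -0.2, -0.3]
finger_gap: 0.0641
finger_force: 0.0
time_s: 10.7
tcp_pos: [0.591, 0.2915, 0.2047]
orientation: [0.001, 0.157, 0.988, 0.001]
wrist_force: [0.3, -0.5, 0.5]
finger_gap: 0.0643
finger_force: 0.0
t 11.2 tcp [0.5902 0.2905 0.2174] gap 0.0637 F 0.0 wf [-1.3 -0.9  0.3] q [-0.06  0.68 -0.82  1.46  0.51  1.22  0.32]
dist mm 375 travel [ 0.0227 -0.6246 -0.0038] dr [-0.001 -0.001 -0.091]
```

View pics/s2.png

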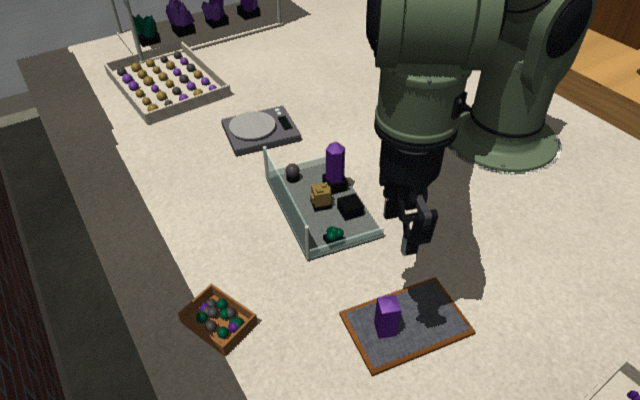

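The square point stands upright on the tray at (388,318) and its plinth at (350,206) is free. Next is the hex.

```bash
python3 -m jog '[{"dr":[0,0,0],"travel":[0.003,-0.06,0],"claw":64},{"dr":[0,0,0],"travel":[0.006,-0.13,0],"claw":64},{"dr":[0,0,0],"travel":[0.009,-0.2,0],"claw":64},{"dr":[0,0,0],"travel":[0.011,-0.27,0],"claw":64},{"dr":[0,0,0],"travel":[0.0125,-0.34,0],"claw":64}]' >/dev/null
python3 -m jog '[{"dr":[0,0,0],"travel":[0.003,-0.07,0],"claw":66},{"dr":[0,0,0],"travel":[0.006,-0.14,0],"claw":66},{"dr":[0,0,-0.03],"travel":[0.008,-0.21,0],"claw":66},{"dr":[0,0,-0.06],"travel":[0.01,-0.27,0],"claw":66},{"dr":[0,0,-0.091],"travel":[0.01,-0.285,0],"claw":66}]' >/dev/null
python3 -m jog '[{"dr":[0,0,0],"travel":[0,0,0.03],"claw":66},{"dr":[0,0,0],"travel":[0,0,0.07],"claw":66},{"dr":[0,0,0],"travel":[0,0,0.08],"claw":66},{"dr":[0,0,0],"travel":[0,0,0.08],"claw":66},{"dr":[0,0,0],"travel":[0,0,0.08],"claw":66}]' >/dev/null
python3 -c "from h import *;go(.461,-.0615,.074,76)"
```

```text
t 12.75 tcp [ 0.4616 -0.0612  0.1708] gap 0.0661 F 0.0 wf [0.5 0.3 0.5] q [ 0.7   0.43 -0.88  2.01  0.43  0.89  0.91]
dist mm 97 travel [ 0.001  -0.0007  0.1614] dr [0.    0.    0.001]
```

```bash
python3 -m jog '[{"dr":[0,0,0],"travel":[0.001,-0.0007,0.04],"claw":66},{"dr":[0,0,0],"travel":[0.001,-0.0007,0.08],"claw":66},{"dr":[0,0,0],"travel":[0.001,-0.0007,0.13],"claw":66},{"dr":[0,0,0],"travel":[0.001,-0.0007,0.161],"claw":66},{"dr":[0,0,0],"travel":[0.001,-0.0007,0.161],"claw":66}]' 40
python3 -m jog '[{"dr":[0,0,0],"travel":[0,0,0],"claw":54},{"dr":[0,0,0],"travel":[0,0,0],"claw":48},{"dr":[0,0,0],"travel":[0,0,0],"claw":42},{"dr":[0,0,0],"travel":[0,0,0],"claw":38},{"dr":[0,0,0],"travel":[0,0,0],"claw":24}]' 40
python3 -m jog '[{"dr":[0,0,0],"travel":[0,0,0],"claw":24},{"dr":[0,0,0],"travel":[0,0,0],"claw":24},{"dr":[0,0,0],"travel":[0,0,0],"claw":24},{"dr":[0,0,0],"travel":[0,0,0],"claw":24},{"dr":[0,0,0],"travel":[0,0,0],"claw":24}]' 
python3 -c "from h import *;go(.461,-.0615,.22,76)"
```

```text
time_s: 13.25
tcp_pos: [0.4601, -0.0616, 0.0727]
orientation: [-0.001, 0.122, 0.993, 0.0]
wrist_force: [0.0, -1.0, 0.7]
finger_gap: 0.0664
finger_force: 0.0
time_s: 13.75
tcp_pos: [0.4615, -0.0617, 0.0746]
orientation: [0.001, 0.122, 0.993, -0.0]
wrist_force: [-2.4, 1.2, 14.9]
finger_gap: 0.0369
finger_force: 38.3
time_s: 14.25
tcp_pos: [0.4615, -0.0618, 0.0746]
orientation: [0.001, 0.122, 0.993, -0.0]
wrist_force: [-1.8, 0.7, 15.4]
finger_gap: 0.0366
finger_force: 38.4
t 14.25 tcp [ 0.4615 -0.0618  0.0746] gap 0.0366 F 38.4 wf [-1.8  0.7 15.4] q [ 0.58  0.58 -0.75  2.09  0.62  0.7   0.74]
dist mm 145 travel [ 0.0004  0.0003 -0.2423] dr [0.    0.003 0.   ]
```

```bash
python3 -m jog '[{"dr":[0,0,0],"travel":[0,0,-0.02],"claw":24},{"dr":[0,0,0],"travel":[0,0,-0.07],"claw":24},{"dr":[0,0,0],"travel":[0,0,-0.13],"claw":24},{"dr":[0,0,0],"travel":[0,0,-0.19],"claw":24},{"dr":[0,0,0],"travel":[0,0,-0.242],"claw":24}]' 40
python3 -c "from h import *;go(.507,.304,.22,76)"
```

```text
time_s: 14.75
tcp_pos: [0.4603, -0.0615, 0.2211]
orientation: [0.0, 0.121, 0.993, 0.0]
wrist_force: [0.2, -0.8, -3.6]
finger_gap: 0.0365
finger_force: 41.0
t 14.75 tcp [ 0.4603 -0.0615  0.2211] gap 0.0365 F 41.0 wf [ 0.2 -0.8 -3.6] q [ 0.75  0.36 -0.93  1.95  0.35  0.99  0.98]
dist mm 369 travel [0.0714 0.61   0.002 ] dr [0.    0.    0.001]
```

```bash
python3 -m jog '[{"dr":[0,0,0],"travel":[0.004,0.03,0],"claw":24},{"dr":[0,0,0],"travel":[0.01,0.08,0],"claw":24},{"dr":[0,0,0],"travel":[0.016,0.14,0],"claw":24},{"dr":[0,0,0],"travel":[0.024,0.2,0],"claw":24},{"dr":[0,0,0],"travel":[0.03,0.26,0],"claw":24}]' >/dev/null
python3 -m jog '[{"dr":[0,0,0],"travel":[0.007,0.06,0],"claw":24},{"dr":[0,0,0],"travel":[0.014,0.12,0],"claw":24},{"dr":[0,0,0],"travel":[0.021,0.18,0],"claw":24},{"dr":[0,0,0],"travel":[0.028,0.24,0],"claw":24},{"dr":[0,0,0],"travel":[0.035,0.3,0],"claw":24}]' >/dev/null
python3 -m jog '[{"dr":[0,0,0],"travel":[0.004,0.03,0],"claw":24},{"dr":[0,0,0],"travel":[0.006,0.05,0.03],"claw":24},{"dr":[0,0,0],"travel":[0.006,0.05,0.09],"claw":24},{"dr":[0,0,0],"travel":[0.006,0.05,0.15],"claw":24},{"dr":[0,0,0],"travel":[0.006,0.05,0.2],"claw":24}]' >/dev/null
python3 -m jog '[{"dr":[0,0,0],"travel":[0,0,0],"claw":24},{"dr":[0,0,0],"travel":[0,0,0],"claw":24},{"dr":[0,0,0],"travel":[0,0,0],"claw":24},{"dr":[0,0,0],"travel":[0,0,0],"claw":24},{"dr":[0,0,0],"travel":[0,0,0],"claw":24}]'
python3 -c "from h import *;go(.507,.304,.0466,76)"
```

```text
time_s: 16.75
tcp_pos: [0.5082, 0.3037, 0.0999]
orientation: [0.001, 0.122, 0.993, 0.0]
wrist_force: [-0.4, -0.5, -2.6]
finger_gap: 0.0369
finger_force: 41.4
t 16.75 tcp [0.5082 0.3037 0.0999] gap 0.0369 F 41.4 wf [-0.4 -0.5 -2.6] q [-0.1   0.72 -0.8   1.75  0.62  0.94  0.16]
dist mm 53 travel [ 0.0021 -0.0002  0.0888] dr [ 0.001  0.001 -0.   ]
```

```bash
python3 -m jog '[{"dr":[0,0,0],"travel":[0.002,0,0.03],"claw":24},{"dr":[0,0,0],"travel":[0.002,0,0.06],"claw":24},{"dr":[0,0,0],"travel":[0.002,0,0.08],"claw":24},{"dr":[0,0,0],"travel":[0.002,0,0.087],"claw":24},{"dr":[0,0,0],"travel":[0.002,0,0.088],"claw":24}]'
python3 -m jog '[{"dr":[0,0,0],"travel":[0,0,0],"claw":24},{"dr":[0,0,0],"travel":[0,0,0],"claw":24},{"dr":[0,0,0],"travel":[0,0,0.001],"claw":24},{"dr":[0,0,0],"travel":[0,0,0.001],"claw":24},{"dr":[0,0,0],"travel":[0,0,0.001],"claw":24}]'
```

```text
time_s: 17.25
tcp_pos: [0.5066, 0.3046, 0.0464]
orientation: [0.0, 0.122, 0.993, 0.0]
wrist_force: [-3.2, -2.2, 14.3]
finger_gap: 0.0367
finger_force: 39.3
time_s: 17.75
tcp_pos: [0.5068, 0.3046, 0.0464]
orientation: [0.0, 0.122, 0.993, 0.0]
wrist_force: [-4.0, -2.4, 15.3]
finger_gap: 0.0368
finger_force: 40.1
```

Down on the felt. I release, lift, and head for the pyrite.

```bash
python3 -m jog '[{"dr":[0,0,0],"travel":[0,0,0],"claw":39},{"dr":[0,0,0],"travel":[0,0,0],"claw":43},{"dr":[0,0,0],"travel":[0,0,0],"claw":50},{"dr":[0,0,0],"travel":[0,0,0],"claw":60},{"dr":[0,0,0],"travel":[0,0,0],"claw":66}]'
python3 -m jog '[{"dr":[0,0,0],"travel":[0,0,-0.02],"claw":66},{"dr":[0,0,0],"travel":[0,0,-0.08],"claw":66},{"dr":[0,0,0],"travel":[0,0,-0.15],"claw":66},{"dr":[0,0,0],"travel":[0,0,-0.22],"claw":66},{"dr":[0,0,0],"travel":[0,0,-0.28],"claw":66}]' >/dev/null
python3 - <<'E'
from h import *
from station import robot
go(.515,-.031,.22,71)
c=robot.capture("scene"); cv2.imwrite("pics/s3.png",c["frame"]); np.savez("pics/s3.npz",**c)
E
```

```text
time_s: 18.25
tcp_pos: [0.5066, 0.3039, 0.0453]
orientation: [-0.0, 0.122, 0.993, 0.0]
wrist_force: [-0.8, 0.2, -1.1]
finger_gap: 0.0659
finger_force: 0.0
t 18.75 tcp [0.5063 0.3042 0.2165] gap 0.0659 F 0.0 wf [ 1.2 -0.2  0.2] q [-0.05  0.59 -0.89  1.65  0.49  1.14  0.27]
dist mm 335 travel [-0.1488 -0.5387 -0.0063] dr [0.001 0.001 0.112]
```

View pics/s3.png

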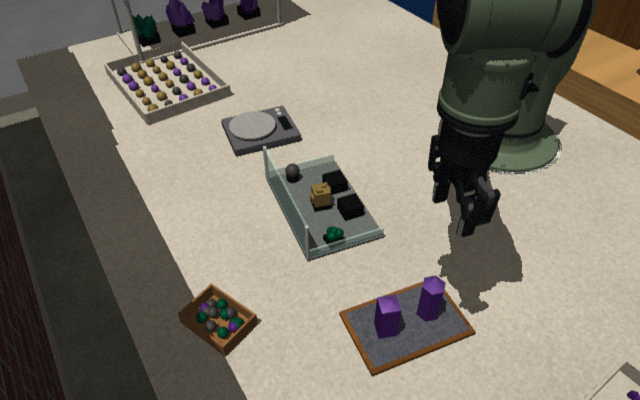

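Both points stand on the tray, the square at (388,317) and the hex at (432,299). The pyrite at (320,196) is untouched and clear.

```bash
python3 -m jog '[{"dr":[0,0,0],"travel":[-0.015,-0.06,0],"claw":60},{"dr":[0,0,0],"travel":[-0.035,-0.13,0],"claw":60},{"dr":[0,0,0],"travel":[-0.055,-0.2,0],"claw":60},{"dr":[0,0,0],"travel":[-0.073,-0.265,0],"claw":60},{"dr":[0,0,0],"travel":[-0.09,-0.33,0],"claw":60}]' >/dev/null
python3 -m jog '[{"dr":[0,0,0.03],"travel":[-0.02,-0.07,0],"claw":56},{"dr":[0,0,0.06],"travel":[-0.04,-0.14,0],"claw":56},{"dr":[0,0,0.09],"travel":[-0.0588,-0.2087,0],"claw":56},{"dr":[0,0,0.112],"travel":[-0.0588,-0.2087,0],"claw":56},{"dr":[0,0,0.112],"travel":[-0.0588,-0.2087,0.05],"claw":56}]' >/dev/null
python3 -m jog '[{"dr":[0,0,0],"travel":[0,0,0.06],"claw":56},{"dr":[0,0,0],"travel":[0,0,0.12],"claw":56},{"dr":[0,0,0],"travel":[0,0,0.12],"claw":56},{"dr":[0,0,0],"travel":[0,0,0.12],"claw":56},{"dr":[0,0,0],"travel":[0,0,0.12],"claw":56}]' >/dev/null
python3 - <<'E'
from h import *
from station import robot
go(.516,-.0315,.024,71)
c=robot.capture("scene"); f=c["frame"][100:260,240:440]
cv2.imwrite("pics/s4.png",cv2.convertScaleAbs(cv2.resize(f,None,fx=3.5,fy=3.5,interpolation=2),alpha=1.5))
E
```

```text
t 20.3 tcp [ 0.5161 -0.031   0.1134] gap 0.0561 F 0.0 wf [-0.2 -0.4  0.8] q [ 0.53  0.59 -0.8   1.94  0.56  0.85  0.67]
dist mm 89 travel [ 0.0002 -0.001   0.1489] dr [ 0.001  0.003 -0.   ]
```

View pics/s4.png

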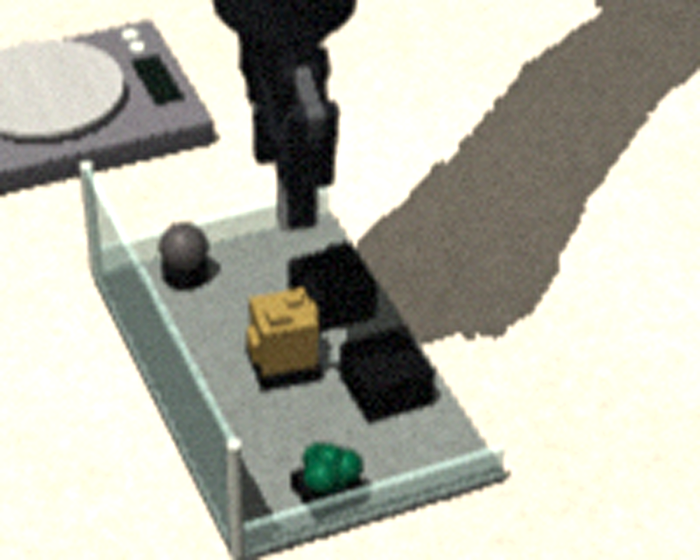

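The gripper hangs over the pyrite (285,330), with its fingers on the clean faces and the plinths at (335,285) and (388,372) clear. I descend and grip.

```bash
python3 -m jog '[{"dr":[0,0,0],"travel":[0,-0.001,0.04],"claw":56},{"dr":[0,0,0],"travel":[0,-0.001,0.08],"claw":56},{"dr":[0,0,0],"travel":[0,-0.001,0.12],"claw":56},{"dr":[0,0,0],"travel":[0,-0.001,0.145],"claw":56},{"dr":[0,0,0],"travel":[0,-0.001,0.149],"claw":56}]' 35
python3 -m jog '[{"dr":[0,0,0],"travel":[0,0,0],"claw":50},{"dr":[0,0,0],"travel":[0,0,0],"claw":45},{"dr":[0,0,0],"travel":[0,0,0],"claw":40},{"dr":[0,0,0],"travel":[0,0,0],"claw":36},{"dr":[0,0,0],"travel":[0,0,0],"claw":22}]' 35
python3 -m jog '[{"dr":[0,0,0],"travel":[0,0,0],"claw":22},{"dr":[0,0,0],"travel":[0,0,0],"claw":22},{"dr":[0,0,0],"travel":[0,0,0],"claw":22},{"dr":[0,0,0],"travel":[0,0,0],"claw":22},{"dr":[0,0,0],"travel":[0,0,0],"claw":22}]'
```

```text
time_s: 20.85
tcp_pos: [0.5147, -0.0319, 0.0216]
orientation: [-0.0, 0.165, 0.986, -0.0]
wrist_force: [-1.3, -0.2, 0.1]
finger_gap: 0.0558
finger_force: 0.0
time_s: 21.35
tcp_pos: [0.5155, -0.0317, 0.0227]
orientation: [0.001, 0.165, 0.986, 0.0]
wrist_force: [0.3, 1.0, 8.1]
finger_gap: 0.0327
finger_force: 34.0
time_s: 21.85
tcp_pos: [0.5154, -0.0317, 0.0226]
orientation: [0.001, 0.165, 0.986, 0.0]
wrist_force: [0.2, 0.5, 9.0]
finger_gap: 0.0325
finger_force: 34.0
```

```bash
python3 -m jog '[{"dr":[0,0,0],"travel":[0,0,-0.02],"claw":22},{"dr":[0,0,0],"travel":[0,0,-0.07],"claw":22},{"dr":[0,0,0],"travel":[0,0,-0.13],"claw":22},{"dr":[0,0,0],"travel":[0,0,-0.18],"claw":22},{"dr":[0,0,0],"travel":[0,0,-0.22],"claw":22}]' 35
python3 - <<'E'
from h import *
s=np.load("pics/scene0.npz"); W=cloud(s); g=cv2.cvtColor(s["frame"],6)
m=((W[...,2]>.031)&(W[...,2]<.045)&(W[...,1]<-.25)&(W[...,1]>-.45)&(W[...,0]>.4)&(W[...,0]<.62)&(g>85)).astype(np.uint8)
k=max(cv2.findContours(m,0,1)[0],key=cv2.contourArea); e=cv2.fitEllipse(k); print(e,ray(s,e[0],.035)); go(.5224,-.3435,.155,71)
E
```

```text
time_s: 22.35
tcp_pos: [0.5148, -0.0318, 0.1564]
orientation: [0.0, 0.165, 0.986, 0.0]
wrist_force: [-0.5, -0.4, -3.0]
finger_gap: 0.0323
finger_force: 35.5
((251.65658569335938, 124.41680908203125), (26.779067993164062, 45.71674346923828), 84.03396606445312) [[ 0.52183068 -0.3452101   0.035     ]]
t 22.35 tcp [ 0.5148 -0.0318  0.1564] gap 0.0323 F 35.5 wf [-0.5 -0.4 -3. ] q [ 0.57  0.53 -0.84  1.9   0.49  0.93  0.73]
dist mm 312 travel [-0.1812 -0.4871  0.0024] dr [ 0.     0.001 -0.   ]
```

Both views agree on the pan centre, about (0.522, -0.344). I carry the pyrite there.

```bash
python3 -m jog '[{"dr":[0,0,0],"travel":[-0.009,-0.025,0],"claw":22},{"dr":[0,0,0],"travel":[-0.025,-0.07,0],"claw":22},{"dr":[0,0,0],"travel":[-0.045,-0.12,0],"claw":22},{"dr":[0,0,0],"travel":[-0.065,-0.175,0],"claw":22},{"dr":[0,0,0],"travel":[-0.085,-0.229,0],"claw":22}]' >/dev/null
python3 -m jog '[{"dr":[0,0,0],"travel":[-0.02,-0.055,0],"claw":22},{"dr":[0,0,0],"travel":[-0.04,-0.11,0],"claw":22},{"dr":[0,0,0],"travel":[-0.06,-0.165,0],"claw":22},{"dr":[0,0,0],"travel":[-0.08,-0.22,0],"claw":22},{"dr":[0,0,0],"travel":[-0.0962,-0.258,0],"claw":22}]' >/dev/null
python3 -m jog '[{"dr":[0,0,0],"travel":[0,0,0.03],"claw":22},{"dr":[0,0,0],"travel":[0,0,0.08],"claw":22},{"dr":[0,0,0],"travel":[0,0,0.11],"claw":22},{"dr":[0,0,0],"travel":[0,0,0.11],"claw":22},{"dr":[0,0,0],"travel":[0,0,0.11],"claw":22}]'
python3 -c "from h import *;go(.5222,-.344,.0505,71)"
```

```text
time_s: 23.85
tcp_pos: [0.5227, -0.3434, 0.0888]
orientation: [0.0, 0.165, 0.986, 0.0]
wrist_force: [0.3, -0.2, -2.0]
finger_gap: 0.0324
finger_force: 35.5
t 23.85 tcp [ 0.5227 -0.3434  0.0888] gap 0.0324 F 35.5 wf [ 0.3 -0.2 -2. ] q [ 0.96  0.76 -0.73  1.67  0.6   0.95  1.24]
dist mm 38 travel [ 0.0005 -0.0013  0.0639] dr [ 0.  0. -0.]
```

```bash
python3 -m jog '[{"dr":[0,0,0],"travel":[0,-0.001,0.03],"claw":22},{"dr":[0,0,0],"travel":[0,-0.001,0.05],"claw":22},{"dr":[0,0,0],"travel":[0,-0.001,0.06],"claw":22},{"dr":[0,0,0],"travel":[0,-0.001,0.064],"claw":22},{"dr":[0,0,0],"travel":[0,-0.001,0.064],"claw":22}]'
python3 -m jog '[{"dr":[0,0,0],"travel":[0,0,0],"claw":22},{"dr":[0,0,0],"travel":[0,0,0.001],"claw":22},{"dr":[0,0,0],"travel":[0,0,0.002],"claw":22},{"dr":[0,0,0],"travel":[0,0,0.002],"claw":22},{"dr":[0,0,0],"travel":[0,0,0.002],"claw":22}]'
python3 -c "from h import *;go(.5222,-.344,.0495,71)"
```

```text
time_s: 24.35
tcp_pos: [0.5223, -0.344, 0.0499]
orientation: [-0.0, 0.165, 0.986, -0.0]
wrist_force: [-2.4, 1.2, 3.1]
finger_gap: 0.0324
finger_force: 36.0
time_s: 24.85
tcp_pos: [0.5225, -0.3439, 0.0497]
orientation: [0.0, 0.165, 0.986, -0.0]
wrist_force: [-7.8, 4.7, 20.9]
finger_gap: 0.0324
finger_force: 38.0
t 24.85 tcp [ 0.5225 -0.3439  0.0497] gap 0.0324 F 38.0 wf [-7.8  4.7 20.9] q [ 0.94  0.81 -0.7   1.69  0.64  0.89  1.21]
dist mm 0 travel [ 0.0004 -0.0003  0.0003] dr [-0.     0.001 -0.   ]
```

```bash
python3 -m jog '[{"dr":[0,0,0],"travel":[0,0,-0.001],"claw":22},{"dr":[0,0,0],"travel":[0,0,-0.0015],"claw":22},{"dr":[0,0,0],"travel":[0,0,-0.0015],"claw":36},{"dr":[0,0,0],"travel":[0,0,-0.0015],"claw":41},{"dr":[0,0,0],"travel":[0,0,-0.0015],"claw":48}]'
python3 -m jog '[{"dr":[0,0,0],"travel":[0,0,0],"claw":56},{"dr":[0,0,0],"travel":[0,0,-0.02],"claw":58},{"dr":[0,0,0],"travel":[0,0,-0.08],"claw":58},{"dr":[0,0,0],"travel":[0,0,-0.15],"claw":60},{"dr":[0,0,0],"travel":[0,0,-0.2],"claw":60}]'
python3 - <<'E'
from h import *
from station import robot
c=robot.capture("scene"); f=c["frame"][60:260,200:400]
cv2.imwrite("pics/s5.png",cv2.convertScaleAbs(cv2.resize(f,None,fx=3,fy=3,interpolation=2),alpha=1.5))
go(.5222,-.344,.22,71)
E
```

```text
time_s: 25.35
tcp_pos: [0.5223, -0.3442, 0.0492]
orientation: [0.0, 0.165, 0.986, 0.0]
wrist_force: [-0.4, 0.4, 0.3]
finger_gap: 0.0478
finger_force: 0.0
time_s: 25.85
tcp_pos: [0.5228, -0.344, 0.1726]
orientation: [0.001, 0.165, 0.986, -0.0]
wrist_force: [0.3, -0.0, -0.7]
finger_gap: 0.0599
finger_force: 0.0
t 25.9 tcp [ 0.5245 -0.3446  0.1769] gap 0.0602 F 0.0 wf [ 1.5 -0.6  5.7] q [ 0.99  0.66 -0.79  1.6   0.51  1.09  1.31]
dist mm 43 travel [ 0.0034 -0.0004 -0.0719] dr [-0.001  0.009 -0.   ]
```

View pics/s5.png

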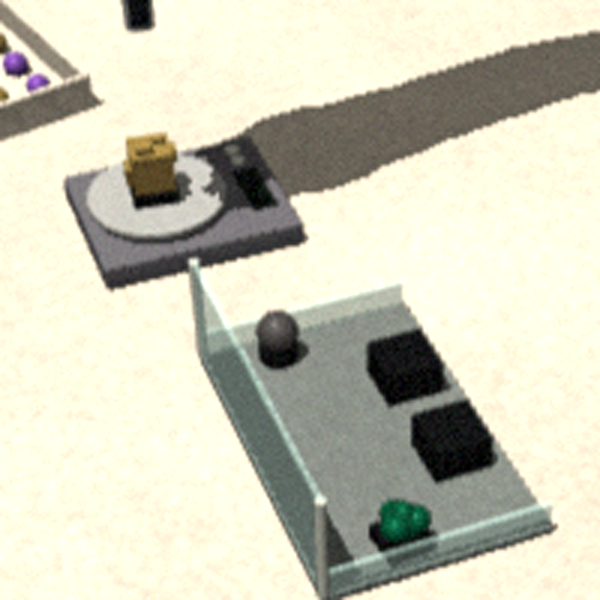

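The pyrite stands upright, its foot at (155,193) on a pan centred at about (155,194). The malachite and ball are untouched. I go back for the hex.

```bash
python3 -m jog '[{"dr":[0,0,0],"travel":[0.02,0.06,-0.05],"claw":66},{"dr":[0,0,0],"travel":[0.045,0.13,-0.07],"claw":66},{"dr":[0,0,0],"travel":[0.068,0.2,-0.07],"claw":66},{"dr":[0,0,0],"travel":[0.09,0.265,-0.07],"claw":66},{"dr":[0,0,0],"travel":[0.115,0.33,-0.07],"claw":66}]' >/dev/null
python3 -m jog '[{"dr":[0,0,0],"travel":[0.025,0.07,0],"claw":66},{"dr":[0,0,0],"travel":[0.05,0.14,0],"claw":66},{"dr":[0,0,0],"travel":[0.075,0.21,0],"claw":66},{"dr":[0,0,0],"travel":[0.1,0.28,0],"claw":66},{"dr":[0,0,0],"travel":[0.125,0.35,0],"claw":66}]' >/dev/null
python3 -c "from h import *;go(.5068,.3044,.22,76)"
```

```text
t 26.9 tcp [0.5188 0.0903 0.212 ] gap 0.066 F 0.0 wf [1.4 0.2 1.3] q [ 0.38  0.48 -0.9   1.82  0.43  1.05  0.55]
dist mm 215 travel [ 0.1353  0.3308 -0.0134] dr [ 0.     0.001 -0.112]
```

```bash
python3 -m jog '[{"dr":[0,0,-0.02],"travel":[0.025,0.06,0],"claw":66},{"dr":[0,0,-0.05],"travel":[0.053,0.13,0],"claw":66},{"dr":[0,0,-0.08],"travel":[0.082,0.2,0],"claw":66},{"dr":[0,0,-0.112],"travel":[0.11,0.27,0],"claw":66},{"dr":[0,0,-0.112],"travel":[0.1353,0.3308,0],"claw":66}]' >/dev/null
python3 -m jog '[{"dr":[0,0,0],"travel":[0,0,0],"claw":66},{"dr":[0,0,0],"travel":[0,0,0],"claw":66},{"dr":[0,0,0],"travel":[0,0,0.03],"claw":66},{"dr":[0,0,0],"travel":[0,0,0.08],"claw":66},{"dr":[0,0,0],"travel":[0,0,0.1],"claw":66}]' >/dev/null
python3 -c "from h import *;go(.5068,.3044,.0464,76)"
```

```text
t 27.9 tcp [0.5069 0.3005 0.1495] gap 0.0661 F 0.0 wf [ 0.1 -0.1 -0.1] q [-0.07  0.66 -0.85  1.72  0.57  1.03  0.21]
dist mm 103 travel [0.0016 0.0066 0.1719] dr [-0.003 -0.001 -0.002]
```

```bash
python3 -m jog '[{"dr":[0,0,0],"travel":[0.001,0.006,0.03],"claw":66},{"dr":[0,0,0],"travel":[0.001,0.006,0.07],"claw":66},{"dr":[0,0,0],"travel":[0.001,0.006,0.12],"claw":66},{"dr":[0,0,0],"travel":[0.001,0.006,0.155],"claw":66},{"dr":[0,0,0],"travel":[0.001,0.006,0.171],"claw":66}]' 40
python3 -m jog '[{"dr":[0,0,0],"travel":[0,0,0],"claw":54},{"dr":[0,0,0],"travel":[0,0,0],"claw":48},{"dr":[0,0,0],"travel":[0,0,0],"claw":42},{"dr":[0,0,0],"travel":[0,0,0],"claw":38},{"dr":[0,0,0],"travel":[0,0,0],"claw":24}]' 40
python3 -m jog '[{"dr":[0,0,0],"travel":[0,0,0],"claw":24},{"dr":[0,0,0],"travel":[0,0,0],"claw":24},{"dr":[0,0,0],"travel":[0,0,0],"claw":24},{"dr":[0,0,0],"travel":[0,0,0],"claw":24},{"dr":[0,0,0],"travel":[0,0,0],"claw":24}]'
python3 -m jog '[{"dr":[0,0,0],"travel":[0,0,-0.02],"claw":24},{"dr":[0,0,0],"travel":[0,0,-0.08],"claw":24},{"dr":[0,0,0],"travel":[0,0,-0.15],"claw":24},{"dr":[0,0,0],"travel":[0,0,-0.22],"claw":24},{"dr":[0,0,0],"travel":[0,0,-0.29],"claw":24}]' 40
python3 -c "from h import *;go(.4615,-.0618,.22,76)"
```

```text
time_s: 28.4
tcp_pos: [0.507, 0.3058, 0.0471]
orientation: [-0.001, 0.122, 0.993, -0.001]
wrist_force: [0.2, 0.8, -0.0]
finger_gap: 0.0661
finger_force: 0.0
time_s: 28.9
tcp_pos: [0.5081, 0.3063, 0.0498]
orientation: [0.001, 0.122, 0.993, 0.0]
wrist_force: [-1.2, -4.8, 10.1]
finger_gap: 0.036
finger_force: 38.6
time_s: 29.4
tcp_pos: [0.508, 0.3062, 0.0498]
orientation: [0.001, 0.122, 0.993, 0.0]
wrist_force: [-0.2, -4.2, 12.5]
finger_gap: 0.0356
finger_force: 38.7
time_s: 29.9
tcp_pos: [0.5068, 0.3063, 0.2252]
orientation: [-0.0, 0.121, 0.993, 0.0]
wrist_force: [0.2, 0.6, -3.1]
finger_gap: 0.0358
finger_force: 40.9
t 29.9 tcp [0.5068 0.3063 0.2252] gap 0.0358 F 40.9 wf [ 0.2  0.6 -3.1] q [-0.04  0.58 -0.9   1.64  0.49  1.16  0.27]
dist mm 371 travel [-0.0746 -0.6136  0.0085] dr [ 0.001 -0.     0.001]
```

```bash
python3 -m jog '[{"dr":[0,0,0],"travel":[-0.003,-0.03,0],"claw":24},{"dr":[0,0,0],"travel":[-0.01,-0.08,0],"claw":24},{"dr":[0,0,0],"travel":[-0.017,-0.14,0],"claw":24},{"dr":[0,0,0],"travel":[-0.024,-0.2,0],"claw":24},{"dr":[0,0,0],"travel":[-0.031,-0.26,0],"claw":24}]' >/dev/null
python3 -m jog '[{"dr":[0,0,0],"travel":[-0.007,-0.06,0],"claw":24},{"dr":[0,0,0],"travel":[-0.014,-0.12,0],"claw":24},{"dr":[0,0,0],"travel":[-0.021,-0.18,0],"claw":24},{"dr":[0,0,0],"travel":[-0.028,-0.24,0],"claw":24},{"dr":[0,0,0],"travel":[-0.036,-0.3,0],"claw":24}]' >/dev/null
python3 -m jog '[{"dr":[0,0,0],"travel":[-0.004,-0.03,0],"claw":24},{"dr":[0,0,0],"travel":[-0.0076,-0.0536,0.03],"claw":24},{"dr":[0,0,0],"travel":[-0.0076,-0.0536,0.08],"claw":24},{"dr":[0,0,0],"travel":[-0.0076,-0.0536,0.13],"claw":24},{"dr":[0,0,0],"travel":[-0.0076,-0.0536,0.17],"claw":24}]' >/dev/null
python3 -m jog '[{"dr":[0,0,0],"travel":[0,0,0],"claw":24},{"dr":[0,0,0],"travel":[0,0,0],"claw":24},{"dr":[0,0,0],"travel":[0,0,0],"claw":24},{"dr":[0,0,0],"travel":[0,0,0],"claw":24},{"dr":[0,0,0],"travel":[0,0,0],"claw":24}]' >/dev/null
python3 -c "from h import *;go(.4625,-.0618,.0785,76)"
```

```text
t 31.9 tcp [ 0.4622 -0.062   0.1215] gap 0.0355 F 41.0 wf [ 0.1  0.6 -3.3] q [ 0.66  0.51 -0.85  2.06  0.54  0.8   0.81]
dist mm 43 travel [-0.0004  0.0004  0.0716] dr [-0.     0.002 -0.   ]
```

```bash
python3 -m jog '[{"dr":[0,0,0],"travel":[0,0,0.02],"claw":24},{"dr":[0,0,0],"travel":[0,0,0.045],"claw":24},{"dr":[0,0,0],"travel":[0,0,0.06],"claw":24},{"dr":[0,0,0],"travel":[0,0,0.068],"claw":24},{"dr":[0,0,0],"travel":[0,0,0.07],"claw":24}]'
python3 -m jog '[{"dr":[0,0,0],"travel":[0,0,0],"claw":24},{"dr":[0,0,0],"travel":[0,0,0],"claw":24},{"dr":[0,0,0],"travel":[0,0,0.001],"claw":24},{"dr":[0,0,0],"travel":[0,0,0.001],"claw":24},{"dr":[0,0,0],"travel":[0,0,0.001],"claw":24}]'
```

```text
time_s: 32.4
tcp_pos: [0.4616, -0.0616, 0.0781]
orientation: [-0.0, 0.122, 0.993, 0.0]
wrist_force: [-0.6, -0.4, -2.6]
finger_gap: 0.0359
finger_force: 41.0
time_s: 32.9
tcp_pos: [0.4619, -0.0618, 0.0782]
orientation: [0.0, 0.122, 0.993, -0.0]
wrist_force: [0.1, 0.4, -2.7]
finger_gap: 0.0356
finger_force: 41.0
```

```bash
python3 -m jog '[{"dr":[0,0,0],"travel":[0,0,0.001],"claw":24},{"dr":[0,0,0],"travel":[0,0,0.002],"claw":24},{"dr":[0,0,0],"travel":[0,0,0.002],"claw":24},{"dr":[0,0,0],"travel":[0,0,0.002],"claw":24},{"dr":[0,0,0],"travel":[0,0,0.002],"claw":24}]'
```

```text
time_s: 33.4
tcp_pos: [0.4626, -0.0619, 0.0777]
orientation: [0.001, 0.122, 0.993, -0.0]
wrist_force: [-2.8, -1.5, 17.4]
finger_gap: 0.0355
finger_force: 42.8
```

Contact at the expected height, so I release and lift.

```bash
python3 -m jog '[{"dr":[0,0,0],"travel":[0,0,-0.001],"claw":24},{"dr":[0,0,0],"travel":[0,0,-0.001],"claw":39},{"dr":[0,0,0],"travel":[0,0,-0.001],"claw":44},{"dr":[0,0,0],"travel":[0,0,-0.001],"claw":54},{"dr":[0,0,0],"travel":[0,0,-0.001],"claw":64}]'
python3 -m jog '[{"dr":[0,0,0],"travel":[0,0,-0.02],"claw":66},{"dr":[0,0,0],"travel":[0,0,-0.08],"claw":66},{"dr":[0,0,0],"travel":[0,0,-0.14],"claw":66},{"dr":[0,0,0],"travel":[0,0,-0.2],"claw":66},{"dr":[0,0,0],"travel":[0,0,-0.24],"claw":66}]' >/dev/null
python3 - <<'E'
from h import *
from station import robot
c=robot.capture("scene"); f=c["frame"][60:360,200:500]
cv2.imwrite("pics/s6.png",cv2.convertScaleAbs(cv2.resize(f,None,fx=2,fy=2,interpolation=2),alpha=1.5))
go(.5908,.2909,.22,72)
E
```

```text
time_s: 33.9
tcp_pos: [0.4618, -0.0618, 0.0774]
orientation: [-0.0, 0.122, 0.993, 0.0]
wrist_force: [0.5, 0.5, 0.0]
finger_gap: 0.0638
finger_force: 0.0
t 34.45 tcp [ 0.4633 -0.0612  0.227 ] gap 0.0665 F 0.0 wf [1.4 1.6 5.6] q [ 0.77  0.37 -0.96  1.94  0.36  1.01  0.98]
dist mm 375 travel [-0.0646  0.6208  0.0122] dr [0.001 0.006 0.09 ]
```

View pics/s6.png

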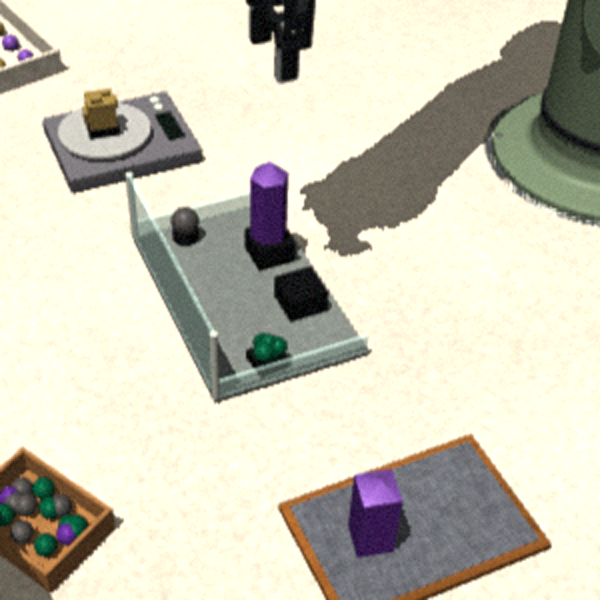

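The hex stands on its own plinth (268,215) and the square waits at (375,515) on the tray. Now for the square point.

```bash
python3 -m jog '[{"dr":[0,0,0],"travel":[-0.006,0.06,0],"claw":64},{"dr":[0,0,0],"travel":[-0.013,0.13,0],"claw":64},{"dr":[0,0,0],"travel":[-0.02,0.2,0],"claw":64},{"dr":[0,0,0],"travel":[-0.027,0.27,0],"claw":64},{"dr":[0,0,0],"travel":[-0.034,0.34,0],"claw":64}]' >/dev/null
python3 -m jog '[{"dr":[0,0,0.03],"travel":[-0.007,0.07,0],"claw":64},{"dr":[0,0,0.06],"travel":[-0.014,0.14,0],"claw":64},{"dr":[0,0,0.09],"travel":[-0.021,0.21,0],"claw":64},{"dr":[0,0,0.09],"travel":[-0.0306,0.281,0],"claw":64},{"dr":[0,0,0.09],"travel":[-0.0306,0.281,0],"claw":64}]' >/dev/null
python3 -m jog '[{"dr":[0,0,0],"travel":[0,0,0],"claw":64},{"dr":[0,0,0],"travel":[0,0,0.03],"claw":64},{"dr":[0,0,0],"travel":[0,0,0.09],"claw":64},{"dr":[0,0,0],"travel":[0,0,0.11],"claw":64},{"dr":[0,0,0],"travel":[0,0,0.11],"claw":64}]' >/dev/null
python3 -c "from h import *;go(.5908,.2909,.0446,72)"
```

```text
t 35.95 tcp [0.589  0.2889 0.1546] gap 0.064 F 0.0 wf [-0.3 -0.5  0.1] q [-0.05  0.74 -0.81  1.53  0.58  1.12  0.27]
dist mm 110 travel [-0.0022  0.0044  0.1833] dr [-0.002 -0.002 -0.002]
```

```bash
python3 -m jog '[{"dr":[0,0,0],"travel":[-0.001,0.0035,0.03],"claw":64},{"dr":[0,0,0],"travel":[-0.001,0.0035,0.08],"claw":64},{"dr":[0,0,0],"travel":[-0.001,0.0035,0.13],"claw":64},{"dr":[0,0,0],"travel":[-0.001,0.0035,0.165],"claw":64},{"dr":[0,0,0],"travel":[-0.001,0.0035,0.182],"claw":64}]' 40
python3 -m jog '[{"dr":[0,0,0],"travel":[0,0,0],"claw":52},{"dr":[0,0,0],"travel":[0,0,0],"claw":45},{"dr":[0,0,0],"travel":[0,0,0],"claw":38},{"dr":[0,0,0],"travel":[0,0,0],"claw":34},{"dr":[0,0,0],"travel":[0,0,0],"claw":20}]' 40
python3 -m jog '[{"dr":[0,0,0],"travel":[0,0,0],"claw":20},{"dr":[0,0,0],"travel":[0,0,0],"claw":20},{"dr":[0,0,0],"travel":[0,0,0],"claw":20},{"dr":[0,0,0],"travel":[0,0,0],"claw":20},{"dr":[0,0,0],"travel":[0,0,0],"claw":20}]'
python3 -m jog '[{"dr":[0,0,0],"travel":[0,0,-0.02],"claw":20},{"dr":[0,0,0],"travel":[0,0,-0.08],"claw":20},{"dr":[0,0,0],"travel":[0,0,-0.15],"claw":20},{"dr":[0,0,0],"travel":[0,0,-0.22],"claw":20},{"dr":[0,0,0],"travel":[0,0,-0.29],"claw":20}]' 40
python3 -c "from h import *;go(.4763,.0205,.22,72)"
```

```text
time_s: 36.45
tcp_pos: [0.5906, 0.2918, 0.0454]
orientation: [-0.0, 0.157, 0.988, -0.0]
wrist_force: [-0.3, -0.7, -0.1]
finger_gap: 0.0641
finger_force: 0.0
time_s: 36.95
tcp_pos: [0.5914, 0.2923, 0.0475]
orientation: [0.001, 0.157, 0.988, 0.0]
wrist_force: [-0.9, -1.1, 8.8]
finger_gap: 0.0312
finger_force: 38.0
time_s: 37.45
tcp_pos: [0.5914, 0.2923, 0.0476]
orientation: [0.001, 0.157, 0.988, 0.0]
wrist_force: [-1.2, -1.7, 8.7]
finger_gap: 0.0316
finger_force: 38.2
time_s: 37.95
tcp_pos: [0.5902, 0.2922, 0.2229]
orientation: [0.0, 0.157, 0.988, 0.0]
wrist_force: [0.4, -0.2, -2.7]
finger_gap: 0.0315
finger_force: 39.4
t 37.95 tcp [0.5902 0.2922 0.2229] gap 0.0315 F 39.4 wf [ 0.4 -0.2 -2.7] q [-0.04  0.68 -0.85  1.45  0.52  1.24  0.31]
dist mm 295 travel [ 0.0406 -0.4893  0.0047] dr [ 0. -0. -0.]
```

```bash
python3 -m jog '[{"dr":[0,0,0],"travel":[0.003,-0.03,0],"claw":20},{"dr":[0,0,0],"travel":[0.007,-0.08,0],"claw":20},{"dr":[0,0,0],"travel":[0.011,-0.13,0],"claw":20},{"dr":[0,0,0],"travel":[0.015,-0.18,0],"claw":20},{"dr":[0,0,0],"travel":[0.019,-0.23,0],"claw":20}]' >/dev/null
python3 -m jog '[{"dr":[0,0,0],"travel":[0.005,-0.06,0],"claw":20},{"dr":[0,0,0],"travel":[0.01,-0.12,0],"claw":20},{"dr":[0,0,0],"travel":[0.015,-0.18,0],"claw":20},{"dr":[0,0,0],"travel":[0.02,-0.23,0],"claw":20},{"dr":[0,0,0],"travel":[0.0216,-0.2593,0],"claw":20}]' >/dev/null
python3 -m jog '[{"dr":[0,0,0],"travel":[0,0,0],"claw":20},{"dr":[0,0,0],"travel":[0,0,0.05],"claw":20},{"dr":[0,0,0],"travel":[0,0,0.11],"claw":20},{"dr":[0,0,0],"travel":[0,0,0.16],"claw":20},{"dr":[0,0,0],"travel":[0,0,0.17],"claw":20}]' >/dev/null
python3 -m jog '[{"dr":[0,0,0],"travel":[0,0,0],"claw":20},{"dr":[0,0,0],"travel":[0,0,0],"claw":20},{"dr":[0,0,0],"travel":[0,0,0],"claw":20},{"dr":[0,0,0],"travel":[0,0,0],"claw":20},{"dr":[0,0,0],"travel":[0,0,0],"claw":20}]' >/dev/null
python3 -c "from h import *;go(.4765,.0205,.0755,72)"
```

```text
t 39.95 tcp [0.4769 0.0205 0.1189] gap 0.0313 F 39.5 wf [ 0.5 -1.1 -3.5] q [ 0.47  0.54 -0.84  2.03  0.55  0.81  0.56]
dist mm 43 travel [ 0.0008 -0.0002  0.0723] dr [ 0.     0.001 -0.001]
```

```bash
python3 -m jog '[{"dr":[0,0,0],"travel":[0,0,0.02],"claw":20},{"dr":[0,0,0],"travel":[0,0,0.045],"claw":20},{"dr":[0,0,0],"travel":[0,0,0.06],"claw":20},{"dr":[0,0,0],"travel":[0,0,0.069],"claw":20},{"dr":[0,0,0],"travel":[0,0,0.071],"claw":20}]'
python3 -m jog '[{"dr":[0,0,0],"travel":[0,0,0],"claw":20},{"dr":[0,0,0],"travel":[0,0,0.001],"claw":20},{"dr":[0,0,0],"travel":[0,0,0.002],"claw":20},{"dr":[0,0,0],"travel":[0,0,0.002],"claw":20},{"dr":[0,0,0],"travel":[0,0,0.002],"claw":20}]'
```

```text
time_s: 40.45
tcp_pos: [0.4764, 0.0206, 0.075]
orientation: [-0.0, 0.157, 0.988, -0.0]
wrist_force: [-4.8, -3.2, 16.4]
finger_gap: 0.0311
finger_force: 40.3
time_s: 40.95
tcp_pos: [0.477, 0.0208, 0.075]
orientation: [0.0, 0.157, 0.988, 0.0]
wrist_force: [-3.3, -0.4, 13.3]
finger_gap: 0.0308
finger_force: 41.8
```

```bash
python3 -m jog '[{"dr":[0,0,0],"travel":[0,0,-0.0015],"claw":20},{"dr":[0,0,0],"travel":[0,0,-0.0015],"claw":34},{"dr":[0,0,0],"travel":[0,0,-0.0015],"claw":40},{"dr":[0,0,0],"travel":[0,0,-0.0015],"claw":52},{"dr":[0,0,0],"travel":[0,0,-0.0015],"claw":62}]'
python3 -m jog '[{"dr":[0,0,0],"travel":[0,0,-0.02],"claw":64},{"dr":[0,0,0],"travel":[0,0,-0.08],"claw":64},{"dr":[0,0,0],"travel":[0,0,-0.14],"claw":64},{"dr":[0,0,0],"travel":[0,0,-0.2],"claw":64},{"dr":[0,0,0],"travel":[0,0,-0.25],"claw":64}]' >/dev/null
python3 -m jog '[{"dr":[0,0,0],"travel":[0,0.06,0],"claw":64},{"dr":[0,0,0],"travel":[0,0.13,0],"claw":64},{"dr":[0,0,0],"travel":[0,0.2,0],"claw":64},{"dr":[0,0,0],"travel":[0,0.27,0],"claw":64},{"dr":[0,0,0],"travel":[0,0.34,0],"claw":64}]' >/dev/null
python3 -m jog '[{"dr":[0,0,0],"travel":[0,0.03,0],"claw":64},{"dr":[0,0,0],"travel":[0,0.06,0],"claw":64},{"dr":[0,0,0],"travel":[0,0.06,0],"claw":64},{"dr":[0,0,0],"travel":[0,0.06,0],"claw":64},{"dr":[0,0,0],"travel":[0,0.06,0],"claw":64}]'
python3 - <<'E'
from h import *
from station import robot
s=robot.capture("scene"); t=robot.capture("top")
f=s["frame"][80:260,200:400]; g=t["frame"][150:260,260:500]
a=cv2.resize(f,None,fx=2,fy=2,interpolation=2); b=cv2.resize(g,None,fx=1.65,fy=1.65,interpolation=2)
k=np.zeros((360,800,3),np.uint8); k[:,:400]=a; k[:b.shape[0],400:400+b.shape[1]]=b
cv2.imwrite("pics/fin.png",cv2.convertScaleAbs(k,alpha=1.5))
hsv=cv2.cvtColor(t["frame"],cv2.COLOR_BGR2HSV).astype(int); H,S,V=hsv[...,0],hsv[...,1],hsv[...,2]
for n,m,z,(x,y,w,h) in(("sq",(H>120)&(H<160)&(S>80),.114,(297,213,22,24)),("hex",(H>120)&(H<160)&(S>80),.118,(330,220,24,23)),("pyr",(H>12)&(H<32)&(S>90)&(V>50),.081,(430,185,45,45))):
    r=np.zeros((400,640),bool); r[y:y+h,x:x+w]=1; q=cv2.findNonZero((m&r).astype(np.uint8))
    if q is not None: print(n,len(q),ray(t,q[:,0],z).mean(0).round(4))
E
```

```text
time_s: 41.45
tcp_pos: [0.4767, 0.0206, 0.0754]
orientation: [0.0, 0.157, 0.988, 0.0]
wrist_force: [0.4, 0.1, 0.5]
finger_gap: 0.062
finger_force: 0.0
time_s: 42.95
tcp_pos: [0.5509, 0.2479, 0.2258]
orientation: [0.0, 0.157, 0.988, -0.0]
wrist_force: [0.2, -0.4, 0.5]
finger_gap: 0.0642
finger_force: 0.0
sq 227 [0.4752 0.0206 0.114 ]
hex 231 [ 0.4608 -0.061   0.118 ]
pyr 221 [ 0.5231 -0.3407  0.081 ]
```

View pics/fin.png

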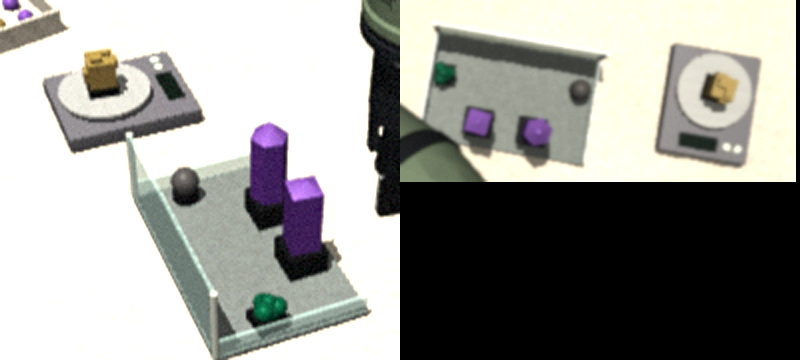

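The final view shows both points standing centred on their own plinths, the square at (478,122) and the hex at (537,131). Each is within 3 mm of its start. The pyrite stands on the pan at (720,88), about 3 mm off centre, and the malachite and ball are unmoved.

```bash
python3 -c "from station import robot;print(robot.finish_job())"
```

```text
the job is handed in; nothing more can be done
None
```

The job is handed in (no verdict came back): the pyrite stands about 3 mm off the centre of the scale's pan, both amethyst points are back on their own plinths within about 3 mm of where they started, and the malachite and ball look unmoved.

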